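Clamp the square-plinth foot cast in the finishing vise

TASK

Take the brass baby-foot cast that stands on the square wooden plinth, turn it until the plinth's flats are square to the jaws of the open finishing vise, and lower it (do not drop it) onto the vise's bed midway along the jaws; any of the four ways round will do. Then turn the vise's bar knob clockwise, seen from above, to its stop so that the jaws hold the plinth, and let go. Leave the other things on the table where they are.

Things in the scene. Friction and masses are not known exactly. Their poses are not given: they have to be found in the camera images.
- foot_cast: Brass cast of a newborn's foot, upright on its heel on a square dark-wood plinth; one loose piece, 0.27-0.49 kg. Plinth 60 x 60 mm, 30 high; foot fixed on its middle, 30 to 96 mm above the underside, 26 mm thick along x (sole to -x), 34 wide along y, near-flat faces: pinch it from above along x or y. Origin: centre of the underside; x, y square to the plinth's sides, z up. Any yaw.
- foot_grip (a point): Point on the foot cast's vertical axis, 66 mm above the plinth's underside, within the foot: a good place to pinch it.
- vise: Low vise fixed to the table, its knob end to the robot's right (yaw varies); base 260 x 100 mm, its top (the bed) 12 mm high. x runs from the fixed jaw to the knob; the base spans x -85 to 175. Origin: at table height under mid-channel. Fixed jaw face at x = -34 mm; pad of the moving jaw at +34 less 7 mm per rad of the knob. Jaws 70-80 mm long, tops 34 mm high, channel open at both ends. Knob axis at x = 135 mm.
- vise_pad: Rubber-faced plate 8 x 70 x 21 mm on the moving jaw; origin mid lower edge, x as the vise's. Sprung, 3 N per mm over 4 mm: meets the 60 mm plinth, once pushed against the fixed jaw, at a knob value of about 1.15 rad, and presses with about 9 N at the knob's stop.
- vise_knob (a joint): Angle of the vise's knob: 0 fully open, 1.6 rad at the closing stop, growing clockwise seen from above. Moves the jaw 7 mm per rad; stays where it is left (friction about 0.09 N m, up to 0.16 N m to turn when clamping). Starts at 0.05 to 0.30.
- knob_grip (a point): On the knob's vertical axis, 76.5 mm above the table: the height to grip. The knob is a black upright bar 76 mm long, 16 thick, 59 to 90 mm above the table, on a column of 40 mm diameter. The frame turns with the knob: x along the bar, 0.8 rad anticlockwise of the vise's x at knob value 0.
- palm_cast: Bystander: brass cast of a hand upright on a round dark-wood plinth, 64 mm diameter, 30 mm high, about 90 mm high in all. Origin under its centre.
- lying_foot: Bystander: loose silver-coloured foot cast lying flat, 66 x 36 x 26 mm. Origin under its middle.
- spare_plinth: Bystander: bare round wooden plinth, 72 mm diameter, 28 mm high. Origin under its centre.
- wax_jar: Bystander: amber glass jar with a metal lid, 60 mm diameter, 65 mm high. Origin under its centre.
- brush: Bystander: flat brush 170 mm long, lying.
- marker: Bystander: red marker pen, 130 mm long, 16 mm diameter, lying.
Not all that is in view belongs to the job. What is shaped like the foot_cast but blue or purple is not meant.

How it is judged:
On the way, in this order (a step that is already met when the one before it is completed fails the run):
1. the foot cast stands on the vise's bed between the open jaws, plinth square to them ((angle between the x axis of foot_cast and the x axis of vise, either way round below 0.12 rad or angle between the y axis of foot_cast and the x axis of vise, either way round below 0.12 rad) and z of foot_cast in the frame of vise between 0.009 and 0.0145 m and x of foot_cast in the frame of vise between -0.01 and 0.01 m and y of foot_cast in the frame of vise between -0.015 and 0.015 m and angle between foot_cast's own z axis and vertical below 0.06 rad and value of joint vise_knob below 0.8 rad and linear speed of foot_cast below 0.02 m/s), for 0.2 s.
2. the knob is turned clockwise to close the jaws on the plinth (value of joint vise_knob above 1.4 rad and contact force between vise_pad and foot_cast above 2 N), for 0.2 s.
At the end, for the whole second after the job is handed in: Cast upright (0.06 rad) on the vise bed (within 2.5 mm) between the jaws, plinth square to them within 0.05 rad any way round, within 10 mm of mid-channel across and 15 mm along the jaws; knob over 1.4 rad, pad pressing the plinth with over 2 N; cast at rest and released (all of step 2 and (angle between the x axis of foot_cast and the x axis of vise, either way round below 0.05 rad or angle between the y axis of foot_cast and the x axis of vise, either way round below 0.05 rad) and z of foot_cast in the frame of vise between 0.009 and 0.0145 m and x of foot_cast in the frame of vise between -0.01 and 0.01 m and y of foot_cast in the frame of vise between -0.015 and 0.015 m and angle between foot_cast's own z axis and vertical below 0.06 rad and linear speed of foot_cast below 0.02 m/s and contact force between the fingers and foot_cast below 0.1 N); the robot touches nothing.
It fails at once if the foot cast is dropped (it moves faster than 0.35 m/s while no finger touches it) (linear speed of foot_cast above 0.35 m/s and contact force between the fingers and foot_cast below 0.05 N).
It fails at once if a bystander on the table is moved by more than 40 mm (distance of any of palm_cast, lying_foot, spare_plinth, wax_jar, brush, marker from where it was at the start of the episode above 0.04 m).
It also fails if it takes over 51 s, if anything falls off the work surface, if the arm or the gripper's body presses on something with over 40 N, if the wrist force passes 120 N, or if a joint passes its speed limit or range.

ROBOT

A 7-joint arm with a two-finger parallel gripper is mounted at the origin on the work surface. World frame = base frame: x ahead of the robot, y to its left, z up, the work surface at z = 0. Lengths are in m, angles in rad, forces in N, time in s.
With the tool pointing down it reaches from about 0.35 to 0.9 m from the base axis. Payload 8.1 kg.
Tool frame: the origin (TCP) lies midway between the tips of the shut fingers; the grasp point (between the pads) lies 19 mm behind it (arm.hold_point_z is the z of the grasp point in the tool frame, in m); z points along the fingers, y is the line along which they close (so a half turn about z gives the same grasp; the last joint's range is limited). The gripper opens to 92 mm and grips with 3 to 60 N. Pads are 19 mm wide; open, the fingers measure 130 mm over their backs; the gripper's body (75 mm by 190 mm) begins 47 mm behind the grasp point.
Start: joints at [-1.361, 0.434, 0.025, 1.573, -0.012, 1.134, -0.075], TCP at [0.192, 0.595, 0.227] pointing down, gripper open.
Joint ranges: [-2.62, 2.62], [-0.44, 2.09], [-1.27, 1.32], [0.08, 2.57], [-1.32, 4.46], [0.12, 2], [-2.74, 2.74]. Speed limits (rad/s): [2.22, 2.22, 3.01, 3.01, 3.14, 3.14, 3.14].

INTERFACE

Orientations are given as a rotation vector (axis times angle).
In Python, from cell import arm, get_image, camera_params, job gives the robot as it stands.
- The arm moves only by the tool send_rows, never from a script. Its argument "deltas" is a list of rows, each a list of 3 entries, a list of its own where there are three numbers: the shift along the world's x, y, z in m, then the turn, a rotation vector about the world's x, y, z in rad, then the finger opening in m, from 0 to 0.0918. In form: [[[tx, ty, tz], [ax, ay, az], gripper], ...]. A call has exactly 10 rows; each row shifts and turns the commanded pose from where the row before left it; what a row does not reach is not made up. A row lasts 1/10 s, in which the tool goes at most 50 mm and 8.59 degrees, less where a joint would pass 70% of its speed; a pose out of reach is approached as far as the arm can. A call with a gripper value outside its range is refused whole. The fingers move at their own pace and stop on an object; "force" is the grip in N (left out, the last holds). Time passes only in rows, so rows that do not move let the fingers close, or fill a call up. It gives the time, the measured TCP pose, the force and the opening at its end, in the units of the state.
- arm.observe(): the state, without advancing time (a new reading comes with each control period).
- get_image(name): name is "scene" or "top"; returns the picture (420x560x3 uint8, red, green, blue); there is no depth.
- camera_params(name): a dict with "fov_y" (degrees; the focal length in pixels is half the picture's height over the tangent of half this angle, whatever the lens; pixels are square), "cx", "cy" (the principal point, pixels), "rvec" (rotation vector, rad) and "tvec" (3), from world to camera coordinates, as OpenCV has them. Camera axes: x right, y down, z forward; pixel columns grow to the right and rows downward; lengths in m; the calibration is good to about 2 mm. A picture is of the moment at which its call begins. camera_params takes no time and is no camera call.
- job.sign_off(): hands the job in, once; it reports no verdict.
The state is a dict: "clock": time; "joints": joint angles; "dq": joint speeds; "joint_efforts": joint torques, N m; "position": TCP position; "ee_rot": TCP orientation; "force": force on the tool from outside, world axes, zero at the start; "ft_torque": the same for the moment, N m; "width": opening from 0.0 (shut) to 1.0 (fully open).
Only numpy, scipy, OpenCV 4.12 (cv2) and the standard library are available. Lean on these libraries where they do the work, as an engineer would, in place of code of your own. Each camera call takes 0.05 s, during which the arm holds its last target. There are 200 camera calls.

## Working session

There is one attempt and no reset: what is moved stays moved. The work goes in short steps, Python scripts to look and compute and a tool call to move; the robot and the scene stay as the last step left them, time stands still between calls to the robot, and variables do not carry over. Pictures are saved under pics/ and viewed, on a budget of 10 in all, crops included, one or two more only if the job needs it, and the job is handed in when it is done.

Besides the shell and the picture viewer there is one more tool, called after "Emit:" in YAML: its name, and indented under it one key for each argument. send_rows: Moves the arm, as the interface text tells. Its arguments: {"type":"object","properties":{"deltas":{"type":"array","items":{"type":"array"}},"force":{"type":"number"}},"required":["deltas"]}

```bash
mkdir -p pics; python3 - <<'E'
from cell import arm,get_image,camera_params
import cv2
for n in("scene","top"):
    cv2.imwrite(f"pics/{n}0.png",get_image(n)[:,:,::-1]); print(n,camera_params(n))
print(arm.observe(), arm.hold_point_z)
E
```

```text
scene {'fov_y': 49.26113837854586, 'cx': 284.24239645303845, 'cy': 205.51683578726187, 'rvec': array([ 2.43550143,  0.67678819, -0.20338268]), 'tvec': array([-0.48091712, -0.14941169,  1.34807398])}
top {'fov_y': 45.704555498812006, 'cx': 277.2574582309344, 'cy': 212.35176219000238, 'rvec': array([ 2.16718206, -2.11456042,  0.16336641]), 'tvec': array([0.02879088, 0.5211251 , 1.0858291 ])}
{'clock': 0.1, 'joints': array([-1.36058548,  0.43517299,  0.02497652,  1.57399211, -0.01159912,
        1.13396436, -0.07503249]), 'dq': array([ 0.00040796,  0.00043739,  0.00047959, -0.00203832, -0.00054651,
        0.00160068, -0.00075456]), 'joint_efforts': array([ 3.44177795e-03, -6.69125676e+01,  9.88301262e-01, -3.15142751e+01,
       -6.04212284e-02,  3.73909087e-02,  4.67902112e-05]), 'position': array([0.19224949, 0.5942348 , 0.22601665]), 'ee_rot': array([-4.89353701e-01, -3.10315655e+00,  2.18185850e-03]), 'force': array([-0.68591963, -0.34084943,  0.02177953]), 'ft_torque': array([ 0.00673246, -0.00407127,  0.00337868]), 'width': 0.9977227190228041} -0.0188
```

View pics/top0.png

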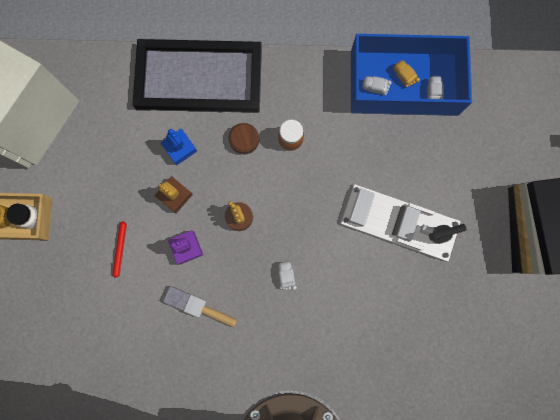

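View pics/scene0.png

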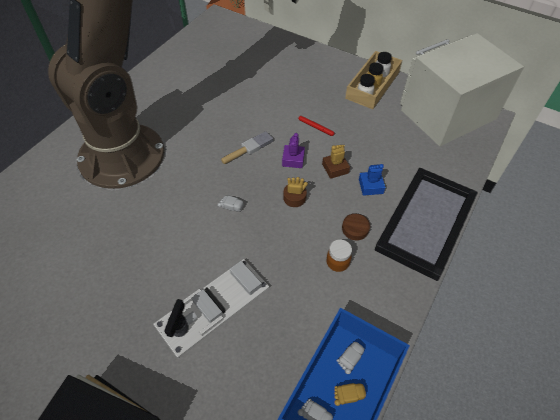

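Top view: candidates for the foot cast are the brass cast on a square plinth at (173,194), the brass cast on a round plinth at (238,215, the palm_cast), blue (178,146) and purple (185,247). I choose (173,194). The vise is at about (402,222), with its knob at (443,234). Next is a close crop of both.

```bash
cat > h.py <<'E'
import numpy as np,cv2
from cell import arm,get_image,camera_params
def cam(n):
    p=camera_params(n);f=210/np.tan(np.radians(p['fov_y']/2))
    K=np.array([[f,0,p['cx']],[0,f,p['cy']],[0,0,1]]);return K,p['rvec'],p['tvec']
def w(n,uv,z):
    K,r,t=cam(n);R=cv2.Rodrigues(r)[0];c=-R.T@t
    d=R.T@np.linalg.inv(K)@np.array([*uv,1.]);return c+d*(z-c[2])/d[2]
def px(n,P):
    K,r,t=cam(n);return cv2.projectPoints(np.array(P,float).reshape(-1,1,3),r,t,K,None)[0].reshape(-1,2)
def body(P,x,y,yaw,z=0):
    c,s=np.cos(yaw),np.sin(yaw);P=np.array(P,float)
    return np.c_[x+c*P[:,0]-s*P[:,1],y+s*P[:,0]+c*P[:,1],z+P[:,2]]
E
python3 - <<'E'
from h import *
im=cv2.imread('pics/top0.png')
a=cv2.resize(im[165:225,140:210],None,fx=5.7,fy=5.7,interpolation=3)
b=cv2.resize(im[177:267,333:473],None,fx=5.7,fy=5.7,interpolation=3)
a=cv2.resize(im[165:225,140:210],(350,300),interpolation=3) # 5x
b=cv2.resize(im[177:267,333:473],(700,450),interpolation=3)[:300] if 0 else cv2.resize(im[177:267,333:473],(448,288),interpolation=3)
c=np.zeros((300,798,3),np.uint8);c[:,:350]=a;c[:288,350:]=b
s=cv2.imread('pics/scene0.png')
d=np.zeros((290,798,3),np.uint8)
d[:,:350]=cv2.resize(s[135:185,310:370],(350,290),interpolation=3);d[:280,350:]=cv2.resize(s[255:360,145:280],(448,280),interpolation=3) 
cv2.imwrite('pics/crop1.png',np.vstack([c,d]))
print(w('top',(173,194),.03),w('top',(443,234),.09),w('top',(402,222),.012))
E
```

```text
[0.55849063 0.28161565 0.03      ] [ 0.47433371 -0.31498823  0.09      ] [ 0.50915255 -0.24693932  0.012     ]
```

View pics/crop1.png

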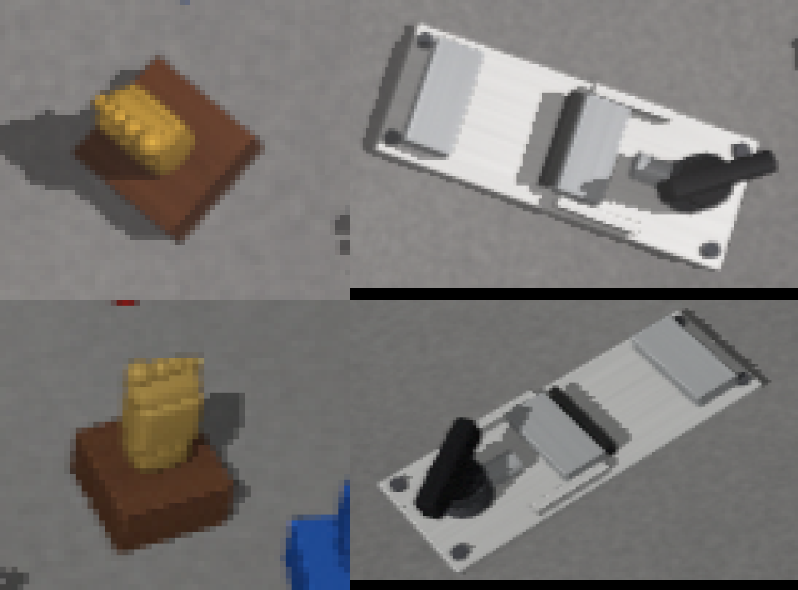

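The crop confirms a foot with a flat sole on a square plinth, and the vise with its fixed jaw at the left (top view). I will fit poses from both cameras, using the silhouette for the foot and the base corners for the vise.

```bash
cat > fit.py <<'E'
from h import *
from scipy.optimize import least_squares,minimize
T=(lambda u,v:((u+.5)/3.2-.5+333,(v+.5)/3.2-.5+177)); S=(lambda u,v:((u+.5)/3.3185-.5+145,(v+.5)/2.6667-.5+255))
V=[(-.085,.05,.012),(-.085,-.05,.012),(.175,.05,.012),(.175,-.05,.012)]
t=np.array([T(*p) for p in[(65,24),(27,150),(408,140),(371,268)]]);s=np.array([S(*p) for p in[(412,82),(330,10),(108,272),(28,185)]])
for name,use in(('top',(1,0)),('scene',(0,1)),('both',(1,1))):
    f=lambda q:np.r_[use[0]*(px('top',body(V,*q))-t).ravel(),use[1]*(px('scene',body(V,*q))-s).ravel()]
    r=least_squares(f,[.51,-.25,-1.8]);print('vise',name,r.x.round(4),'res px',np.abs(r.fun).max().round(2))
def box(x0,x1,y0,y1,z0,z1):return [(x,y,z) for x in(x0,x1) for y in(y0,y1) for z in(z0,z1)]
B=[box(-.03,.03,-.03,.03,0,.03),box(-.013,.013,-.017,.017,.03,.093)]
def mask(n,q):
    m=np.zeros((420*4,560*4),np.uint8)
    for b in B: cv2.fillConvexPoly(m,cv2.convexHull(np.round((px(n,body(b,*q))+.5)*4).astype(np.int32)),1)
    return cv2.resize(m.astype(np.float32),(560,420),interpolation=cv2.INTER_AREA)
roi={'top':(slice(165,225),slice(140,210)),'scene':(slice(135,185),slice(310,357))}
G={}
for n in roi:
    im=cv2.imread(f'pics/{n}0.png').astype(int);m=((im[:,:,2]-im[:,:,0])>18).astype(np.float32)
    z=np.zeros_like(m);z[roi[n]]=m[roi[n]];G[n]=z
for use in(['top'],['scene'],['top','scene']):
    c=lambda q:sum(np.abs(mask(n,q)-G[n]).sum() for n in use)
    best=min((minimize(c,[.558,.282,y],method='Nelder-Mead',options=dict(initial_simplex=[[.558,.282,y],[.568,.282,y],[.558,.292,y],[.558,.282,y+.2]])) for y in np.arange(0,3.1,.39)),key=lambda r:r.fun)
    print('foot',use,best.x.round(4),best.fun.round(1),[G[n].sum() for n in use])
for n,u in(('top',((673,186),(775,160))),('scene',((425,510),(468,425)))): # knob bar axis ends
    for p in u: q=T(p[0]-350,p[1]) if n=='top' else S(p[0]-350,p[1]-300); print(n,w(n,q,.09).round(4))
E
python3 fit.py
```

```text
vise top [ 0.523  -0.2005 -1.8791] res px 0.86
vise scene [ 0.5268 -0.2022 -1.8878] res px 0.67
vise both [ 0.5247 -0.2012 -1.8827] res px 1.28
foot ['top'] [0.561  0.2843 2.4648] 48.4 [np.float32(765.0)]Traceback (most recent call last):
  File "fit.py", line 22, in <module>
    best=min((minimize(c,[.558,.282,y],method='Nelder-Mead',options=dict(initial_simplex=[[.558,.282,y],[.568,.282,y],[.558,.292,y],[.558,.282,y+.2]])) for y in np.arange(0,3.1,.39)),key=lambda r:r.fun)
  File "fit.py", line 22, in <genexpr>
    best=min((minimize(c,[.558,.282,y],method='Nelder-Mead',options=dict(initial_simplex=[[.558,.282,y],[.568,.282,y],[.558,.292,y],[.558,.282,y+.2]])) for y in np.arange(0,3.1,.39)),key=lambda r:r.fun)
              ~~~~~~~~^^^^^^^^^^^^^^^^^^^^^^^^^^^^^^^^^^^^^^^^^^^^^^^^^^^^^^^^^^^^^^^^^^^^^^^^^^^^^^^^^^^^^^^^^^^^^^^^^^^^^^^^^^^^^^^^^^^^^^^^^^^^^^^^^
    res = _minimize_neldermead(fun, x0, args, callback, bounds=bounds,
                               **options)
    fxr = func(xr)
    fx = function(np.copy(x), *(wrapper_args + args))
  File "fit.py", line 21, in <lambda>
    c=lambda q:sum(np.abs(mask(n,q)-G[n]).sum() for n in use)
               ~~~^^^^^^^^^^^^^^^^^^^^^^^^^^^^^^^^^^^^^^^^^^^
  File "fit.py", line 21, in <genexpr>
    c=lambda q:sum(np.abs(mask(n,q)-G[n]).sum() for n in use)
                          ~~~~^^^^^
  File "fit.py", line 13, in mask
    for b in B: cv2.fillConvexPoly(m,cv2.convexHull(np.round((px(n,body(b,*q))+.5)*4).astype(np.int32)),1)
                                                              ~~^^^^^^^^^^^^^^
  File "h.py", line 10, in px
    K,r,t=cam(n);return cv2.projectPoints(np.array(P,float).reshape(-1,1,3),r,t,K,None)[0].reshape(-1,2)
          ~~~^^^
  File "h.py", line 4, in cam
    p=camera_params(n);f=210/np.tan(np.radians(p['fov_y']/2))
ValueError: time passes only in moves, steps and waits
```

```bash
sed -i 's/^def cam/import functools\n@functools.cache\ndef cam/' h.py; python3 fit.py
```

```text
vise top [ 0.523  -0.2005 -1.8791] res px 0.86
vise scene [ 0.5268 -0.2022 -1.8878] res px 0.67
vise both [ 0.5247 -0.2012 -1.8827] res px 1.28
foot ['top'] [0.561  0.2843 2.4648] 48.4 [np.float32(765.0)]
foot ['scene'] [0.5627 0.2812 2.4148] 76.1 [np.float32(628.0)]
foot ['top', 'scene'] [0.561  0.2843 2.464 ] 137.6 [np.float32(765.0), np.float32(628.0)]
top [ 0.4722 -0.2948  0.09  ]
top [ 0.4914 -0.3637  0.09  ]
scene [ 0.4987 -0.3685  0.09  ]
scene [ 0.4775 -0.2993  0.09  ]
```

Foot at (0.561, 0.284), yaw ≈ 2.464. Vise at (0.5247, -0.2012), yaw -1.883. The knob midpoint measured at (0.482, -0.329) agrees with the model's (0.483, -0.330), with q ≈ 0.2. The tool's closing line is at yaw 1.258. I turn it by -0.365 to pinch along the foot's y, and turning back by +0.365 squares it to the vise.

Emit:
send_rows:
  deltas:
    - [[0.0246, -0.0207, 0], [0, 0, -0.0243], 0.08]
    - [[0.0246, -0.0207, 0], [0, 0, -0.0243], 0.08]
    - [[0.0246, -0.0207, 0], [0, 0, -0.0243], 0.08]
    - [[0.0246, -0.0207, 0], [0, 0, -0.0243], 0.08]
    - [[0.0246, -0.0207, 0], [0, 0, -0.0243], 0.08]
    - [[0.0246, -0.0207, 0], [0, 0, -0.0243], 0.08]
    - [[0.0246, -0.0207, 0], [0, 0, -0.0243], 0.08]
    - [[0.0246, -0.0207, 0], [0, 0, -0.0243], 0.08]
    - [[0.0246, -0.0207, 0], [0, 0, -0.0243], 0.08]
    - [[0.0246, -0.0207, 0], [0, 0, -0.0243], 0.08]
  force: 25

```text
clock: 1.1
position: [0.4391, 0.3866, 0.2264]
ee_rot: [-0.863, -3.02, 0.001]
force: [0.2, 1.0, 0.3]
width: 0.875
```

Emit:
send_rows:
  deltas:
    - [[0.0246, -0.0207, 0], [0, 0, -0.0243], 0.08]
    - [[0.0246, -0.0207, 0], [0, 0, -0.0243], 0.08]
    - [[0.0246, -0.0207, 0], [0, 0, -0.0243], 0.08]
    - [[0.0246, -0.0207, 0], [0, 0, -0.0243], 0.08]
    - [[0.0246, -0.0207, 0], [0, 0, -0.0243], 0.08]
    - [[0, 0, -0.01], [0, 0, 0], 0.08]
    - [[0, 0, -0.01], [0, 0, 0], 0.08]
    - [[0, 0, -0.01], [0, 0, 0], 0.08]
    - [[0, 0, 0], [0, 0, 0], 0.08]
    - [[0, 0, 0], [0, 0, 0], 0.08]

```text
clock: 2.1
position: [0.5605, 0.2851, 0.1964]
ee_rot: [-1.041, -2.963, 0.001]
force: [0.1, 0.5, 0.5]
width: 0.866
```

```bash
cat >> h.py <<'E'
def st():
    o=arm.observe();R=cv2.Rodrigues(o['ee_rot'])[0]
    print('t',o['clock'],'p',o['position'].round(4),'yaw(toolY)',round(float(np.arctan2(R[1,1],R[0,1])),4),'zdir',R[:,2].round(3),'F',o['force'].round(2),'M',o['ft_torque'].round(2),'w',round(o['width']*.0918,4),'q',o['joints'].round(2))
E
python3 - <<'E'
from h import *
st()
cv2.imwrite('pics/s1.png',get_image('scene')[:,:,::-1][40:240,180:460].repeat(2,0).repeat(2,1))
E
```

```text
t 2.1 p [0.5605 0.2851 0.1964] yaw(toolY) 0.8951 zdir [-0.001 -0.    -1.   ] F [0.14 0.54 0.53] M [-0.03 -0.01  0.  ] w 0.0795 q [-0.71  0.47  0.23  1.61 -0.12  1.07  0.45]
```

View pics/s1.png

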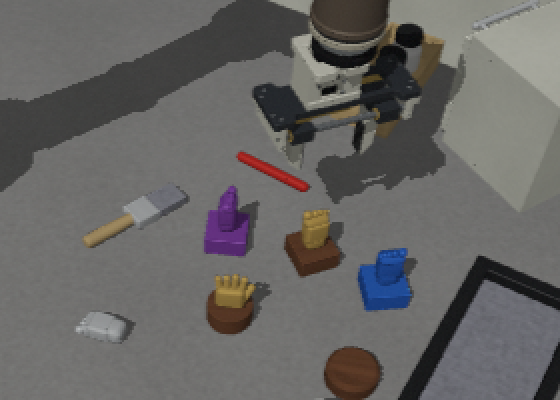

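The open gripper hangs above the cast and the surroundings are undisturbed. Descending to TCP z ≈ 0.047, then closing.

Emit:
send_rows:
  deltas:
    - [[0, 0, -0.015], [0, 0, 0], 0.08]
    - [[0, 0, -0.015], [0, 0, 0], 0.08]
    - [[0, 0, -0.015], [0, 0, 0], 0.08]
    - [[0, 0, -0.015], [0, 0, 0], 0.08]
    - [[0, 0, -0.015], [0, 0, 0], 0.08]
    - [[0, 0, -0.015], [0, 0, 0], 0.08]
    - [[0, 0, -0.015], [0, 0, 0], 0.08]
    - [[0, 0, -0.015], [0, 0, 0], 0.08]
    - [[0, 0, -0.015], [0, 0, 0], 0.08]
    - [[0, 0, -0.014], [0, 0, 0], 0.08]

```text
clock: 3.15
position: [0.5613, 0.2842, 0.0465]
ee_rot: [-1.044, -2.963, 0.0]
force: [0.2, 0.3, -0.1]
width: 0.871
```

Emit:
send_rows:
  deltas:
    - [[0, 0, 0], [0, 0, 0], 0.08]
    - [[0, 0, 0], [0, 0, 0], 0.05]
    - [[0, 0, 0], [0, 0, 0], 0.04]
    - [[0, 0, 0], [0, 0, 0], 0.03]
    - [[0, 0, 0], [0, 0, 0], 0.02]
    - [[0, 0, 0], [0, 0, 0], 0.02]
    - [[0, 0, 0], [0, 0, 0], 0.02]
    - [[0, 0, 0], [0, 0, 0], 0.02]
    - [[0, 0, 0], [0, 0, 0], 0.02]
    - [[0, 0, 0], [0, 0, 0], 0.02]
  force: 25

```text
clock: 4.15
position: [0.5613, 0.2841, 0.0479]
ee_rot: [1.044, 2.963, 0.0]
force: [-1.9, -0.9, 3.4]
width: 0.391
```

```bash
python3 - <<'E'
from h import *
st()
E
```

```text
t 4.15 p [0.5613 0.2841 0.0479] yaw(toolY) 0.8934 zdir [ 0.  0. -1.] F [-1.93 -0.91  3.4 ] M [-0.16  0.26  0.05] w 0.0359 q [-0.68  0.63  0.19  1.75 -0.16  0.77  0.48]
```

Width is 36 mm, as expected for the 34 mm foot. Lifting and carrying to above the vise with a +0.365 turn.

Emit:
send_rows:
  deltas:
    - [[0, 0, 0.006], [0, 0, 0], 0.02]
    - [[0, 0, 0.012], [0, 0, 0], 0.02]
    - [[0, 0, 0.015], [0, 0, 0], 0.02]
    - [[0, 0, 0.015], [0, 0, 0], 0.02]
    - [[0, 0, 0.015], [0, 0, 0], 0.02]
    - [[0, 0, 0.015], [0, 0, 0], 0.02]
    - [[0, 0, 0.015], [0, 0, 0], 0.02]
    - [[0, 0, 0.015], [0, 0, 0], 0.02]
    - [[0, 0, 0.012], [0, 0, 0], 0.02]
    - [[0, 0, 0.006], [0, 0, 0], 0.02]
  force: 30

```text
clock: 5.15
position: [0.5619, 0.2844, 0.1757]
ee_rot: [1.043, 2.962, 0.003]
force: [0.2, -0.5, -3.9]
width: 0.39
```

Emit:
send_rows:
  deltas:
    - [[0, -0.01, 0], [0, 0, 0.01], 0.02]
    - [[-0.002, -0.02, 0], [0, 0, 0.02], 0.02]
    - [[-0.002, -0.025, 0], [0, 0, 0.02], 0.02]
    - [[-0.002, -0.025, 0], [0, 0, 0.02], 0.02]
    - [[-0.002, -0.025, 0], [0, 0, 0.02], 0.02]
    - [[-0.002, -0.025, 0], [0, 0, 0.02], 0.02]
    - [[-0.002, -0.025, 0], [0, 0, 0.02], 0.02]
    - [[-0.002, -0.025, 0], [0, 0, 0.02], 0.02]
    - [[-0.002, -0.025, 0], [0, 0, 0.02], 0.02]
    - [[-0.002, -0.025, 0], [0, 0, 0.02], 0.02]

```text
clock: 6.15
position: [0.5424, 0.0522, 0.1731]
ee_rot: [-0.757, -3.048, 0.001]
force: [-0.3, -0.2, -3.8]
width: 0.389
```

Emit:
send_rows:
  deltas:
    - [[-0.002, -0.025, 0], [0, 0, 0.02], 0.02]
    - [[-0.002, -0.025, 0], [0, 0, 0.02], 0.02]
    - [[-0.002, -0.025, 0], [0, 0, 0.02], 0.02]
    - [[-0.002, -0.025, 0], [0, 0, 0.02], 0.02]
    - [[-0.002, -0.025, 0], [0, 0, 0.02], 0.02]
    - [[-0.002, -0.025, 0], [0, 0, 0.02], 0.02]
    - [[-0.002, -0.025, 0], [0, 0, 0.02], 0.02]
    - [[-0.002, -0.025, 0], [0, 0, 0.02], 0.02]
    - [[-0.002, -0.025, 0], [0, 0, 0.015], 0.02]
    - [[-0.001, -0.02, 0], [0, 0, 0], 0.02]

```text
clock: 7.15
position: [0.5228, -0.1932, 0.1731]
ee_rot: [-0.49, -3.102, 0.001]
force: [0.0, 1.2, -4.7]
width: 0.389
```

```bash
python3 - <<'E'
from h import *
st()
E
```

```text
t 7.15 p [ 0.5228 -0.1932  0.1731] yaw(toolY) 1.2577 zdir [-0.002 -0.    -1.   ] F [ 0.02  1.25 -4.7 ] M [ 0.01 -0.07 -0.01] w 0.0357 q [ 0.07  0.38  0.26  1.82 -0.12  0.95  1.63]
```

Emit:
send_rows:
  deltas:
    - [[0.001, -0.003, 0], [0, 0, 0], 0.02]
    - [[0.001, -0.004, 0], [0, 0, 0], 0.02]
    - [[0, 0, -0.01], [0, 0, 0], 0.02]
    - [[0, 0, -0.013], [0, 0, 0], 0.02]
    - [[0, 0, -0.013], [0, 0, 0], 0.02]
    - [[0, 0, -0.013], [0, 0, 0], 0.02]
    - [[0, 0, -0.013], [0, 0, 0], 0.02]
    - [[0, 0, -0.01], [0, 0, 0], 0.02]
    - [[0, 0, 0], [0, 0, 0], 0.02]
    - [[0, 0, 0], [0, 0, 0], 0.02]

```text
clock: 8.15
position: [0.5264, -0.1979, 0.1016]
ee_rot: [-0.489, -3.103, -0.0]
force: [1.1, -0.2, -4.3]
width: 0.397
```

```bash
cat > ov.py <<'E'
from h import *
import sys
def show(fn,q,vx=(.5247,-.2012,-1.8827),k=.2):
    st(); out=[]
    vb=lambda P:body(P,*vx)
    for n,r in(('top',(150,290,320,510)),('scene',(220,360,120,310))):
        y0,y1,x0,x1=r;im=get_image(n)[:,:,::-1][y0:y1,x0:x1];im=cv2.resize(im,None,fx=4.15,fy=4,interpolation=3)
        if n=='top':im=im[:280] if 0 else im
        if q is not None:
          for P,c in((body([(-.03,-.03,0),(.03,-.03,0),(.03,.03,0),(-.03,.03,0)],*q),(0,255,0)),(body([(-.03,-.03,.03),(.03,-.03,.03),(.03,.03,.03),(-.03,.03,.03)],*q),(0,255,255)),
            (vb([(-.034,-.037,.034),(-.034,.037,.034)]),(255,0,255)),(vb([(.034-.007*k,-.035,.034),(.034-.007*k,.035,.034)]),(255,0,255))):
            u=(px(n,P)+.5-[x0,y0])*[4.15,4];cv2.polylines(im,[np.round(u).astype(int)],True,c,1)
        out.append(im)
    o=np.vstack(out);cv2.imwrite(fn,cv2.resize(o,None,fx=600/o.shape[0],fy=600/o.shape[0],interpolation=cv2.INTER_AREA) if 0 else o[:, :]);
    cv2.imwrite(fn,np.hstack(out)[:, :] if 0 else cv2.resize(np.vstack(out),(422,600) if 0 else (423,600)))
E
python3 - <<'E'
from ov import *
o=arm.observe();p=o['position']
st()
for n,(y0,y1,x0,x1) in(('top',(165,275,335,485)),('scene',(230,340,145,295))):
    raw=cv2.resize(np.ascontiguousarray(get_image(n)[y0:y1,x0:x1,::-1]),(800,587),interpolation=3)
    cv2.imwrite(f'pics/raw_{n}.png',raw)
a,b=[cv2.resize(cv2.imread(f'pics/raw_{n}.png'),(400,293)) for n in('top','scene')]
s=800/150
c=[]
for n,(y0,y1,x0,x1) in(('top',(165,275,335,485)),('scene',(230,340,145,295))):
    im=cv2.imread(f'pics/raw_{n}.png')
    q=(p[0],p[1],1.2577,p[2]-.047)
    for P,col in((body([(-.03,-.03,0),(.03,-.03,0),(.03,.03,0),(-.03,.03,0)],*q),(0,255,0)),(body([(-.03,-.03,.03),(.03,-.03,.03),(.03,.03,.03),(-.03,.03,.03)],*q),(0,255,255)),(body([(-.034,-.037,.034),(-.034,.037,.034)],.5247,-.2012,-1.8827),(255,0,255)),(body([(.0326,-.035,.034),(.0326,.035,.034)],.5247,-.2012,-1.8827),(255,0,255))):
        cv2.polylines(im,[np.round((px(n,P)+.5-[x0,y0])*s).astype(np.int32)],True,col,1)
    c.append(cv2.resize(im,(400,293),interpolation=cv2.INTER_AREA))
cv2.imwrite('pics/ov1.png',np.vstack([np.hstack([a,b]),np.hstack(c)]))
E
```

```text
t 8.15 p [ 0.5264 -0.1979  0.1016] yaw(toolY) 1.2583 zdir [-0.  0. -1.] F [ 1.06 -0.21 -4.35] M [-0.03  0.04 -0.08] w 0.0364 q [ 0.09  0.47  0.24  1.88 -0.15  0.8   1.67]
```

View pics/ov1.png

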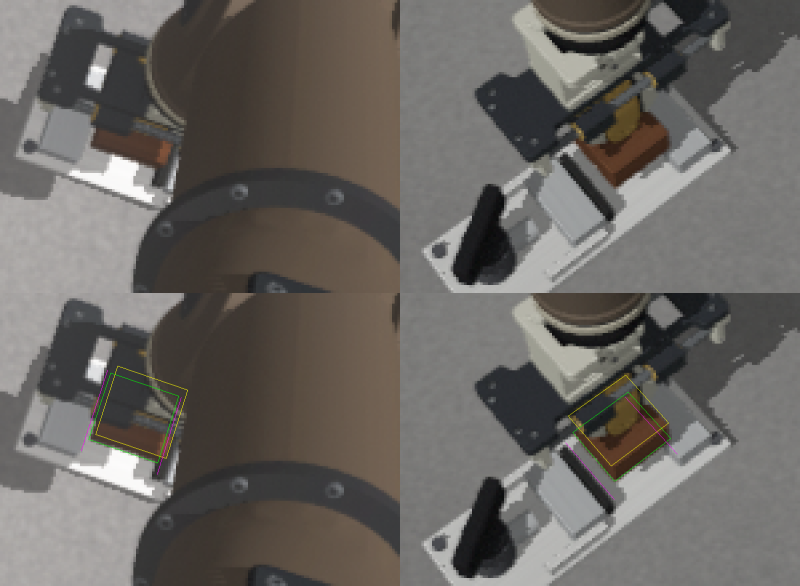

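Scene view: plinth (610,150) hangs above the channel between the pad and the fixed jaw. The overlays agree to about 1 mm. The plinth sits at x = -3.7 mm against the wanted -0.7, so I shift (-0.001, -0.003) and lower with a force check.

Emit:
send_rows:
  deltas:
    - [[-0.001, -0.0015, 0], [0, 0, 0], 0.02]
    - [[0, -0.0015, 0], [0, 0, 0], 0.02]
    - [[0, 0, 0], [0, 0, 0], 0.02]
    - [[0, 0, -0.004], [0, 0, 0], 0.02]
    - [[0, 0, -0.005], [0, 0, 0], 0.02]
    - [[0, 0, -0.005], [0, 0, 0], 0.02]
    - [[0, 0, -0.005], [0, 0, 0], 0.02]
    - [[0, 0, -0.004], [0, 0, 0], 0.02]
    - [[0, 0, -0.003], [0, 0, 0], 0.02]
    - [[0, 0, 0], [0, 0, 0], 0.02]

```text
clock: 9.25
position: [0.5251, -0.2007, 0.0752]
ee_rot: [-0.489, -3.103, -0.0]
force: [-0.4, 1.0, -2.8]
width: 0.391
```

```bash
python3 - <<'E'
from h import *
st()
E
```

```text
t 9.25 p [ 0.5251 -0.2007  0.0752] yaw(toolY) 1.2584 zdir [-0.001  0.    -1.   ] F [-0.36  1.   -2.83] M [-0.05  0.04  0.06] w 0.0359 q [ 0.11  0.51  0.22  1.91 -0.16  0.74  1.68]
```

The underside is now at about 27 mm, below the jaw tops, with no contact. Continuing to the bed.

Emit:
send_rows:
  deltas:
    - [[0, 0, -0.003], [0, 0, 0], 0.02]
    - [[0, 0, -0.003], [0, 0, 0], 0.02]
    - [[0, 0, -0.003], [0, 0, 0], 0.02]
    - [[0, 0, -0.002], [0, 0, 0], 0.02]
    - [[0, 0, -0.002], [0, 0, 0], 0.02]
    - [[0, 0, -0.0012], [0, 0, 0], 0.02]
    - [[0, 0, -0.001], [0, 0, 0], 0.02]
    - [[0, 0, 0], [0, 0, 0], 0.02]
    - [[0, 0, 0], [0, 0, 0], 0.02]
    - [[0, 0, 0], [0, 0, 0], 0.02]

```text
clock: 10.25
position: [0.5254, -0.2009, 0.0606]
ee_rot: [0.489, 3.103, 0.0]
force: [-0.6, 0.3, -3.3]
width: 0.392
```

```bash
python3 - <<'E'
from h import *
st()
E
```

```text
t 10.25 p [ 0.5254 -0.2009  0.0606] yaw(toolY) 1.2584 zdir [ 0. -0. -1.] F [-0.62  0.35 -3.33] M [-0.   -0.02  0.05] w 0.036 q [ 0.11  0.53  0.22  1.92 -0.17  0.71  1.69]
```

Emit:
send_rows:
  deltas:
    - [[0, 0, -0.0005], [0, 0, 0], 0.02]
    - [[0, 0, -0.0005], [0, 0, 0], 0.02]
    - [[0, 0, -0.0005], [0, 0, 0], 0.02]
    - [[0, 0, -0.0005], [0, 0, 0], 0.02]
    - [[0, 0, 0], [0, 0, 0], 0.02]
    - [[0, 0, 0], [0, 0, 0], 0.02]
    - [[0, 0, 0], [0, 0, 0], 0.02]
    - [[0, 0, 0], [0, 0, 0], 0.02]
    - [[0, 0, 0], [0, 0, 0], 0.02]
    - [[0, 0, 0], [0, 0, 0], 0.02]

```text
clock: 11.25
position: [0.5257, -0.2012, 0.0598]
ee_rot: [0.489, 3.102, 0.0]
force: [-4.1, 1.2, 10.8]
width: 0.39
```

```bash
python3 - <<'E'
from h import *
st()
im=get_image('scene')[230:340,145:295,::-1];cv2.imwrite('pics/s3.png',cv2.resize(im,(750,550),interpolation=3))
E
```

```text
t 11.25 p [ 0.5257 -0.2012  0.0598] yaw(toolY) 1.2581 zdir [ 0.001 -0.    -1.   ] F [-4.1   1.2  10.78] M [0.46 0.81 0.07] w 0.0358 q [ 0.11  0.53  0.22  1.92 -0.17  0.71  1.69]
```

View pics/s3.png

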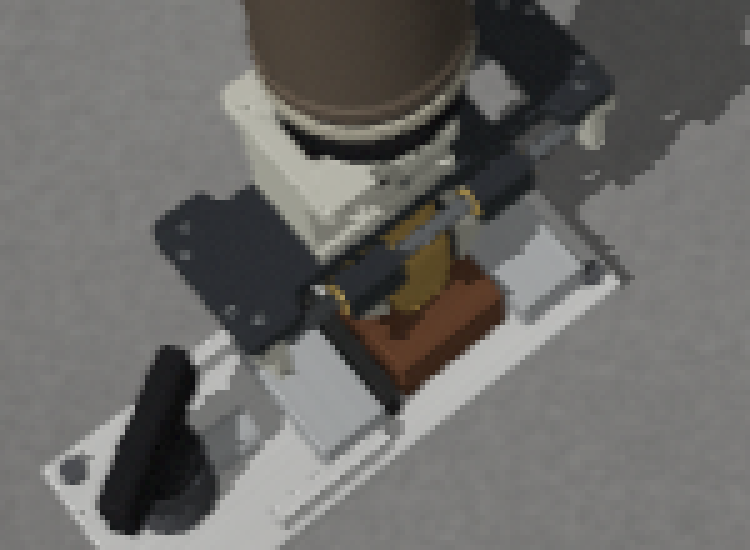

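The plinth is on the bed (about 10 N) between pad and fixed jaw, square to them. Releasing and lifting away.

Emit:
send_rows:
  deltas:
    - [[0, 0, 0.0005], [0, 0, 0], 0.04]
    - [[0, 0, 0.0005], [0, 0, 0], 0.044]
    - [[0, 0, 0], [0, 0, 0], 0.05]
    - [[0, 0, 0], [0, 0, 0], 0.06]
    - [[0, 0, 0], [0, 0, 0], 0.065]
    - [[0, 0, 0], [0, 0, 0], 0.065]
    - [[0, 0, 0], [0, 0, 0], 0.065]
    - [[0, 0, 0], [0, 0, 0], 0.065]
    - [[0, 0, 0.005], [0, 0, 0], 0.065]
    - [[0, 0, 0.01], [0, 0, 0], 0.065]

```text
clock: 12.3
position: [0.5249, -0.2007, 0.0745]
ee_rot: [-0.488, -3.102, -0.0]
force: [0.2, 0.0, -0.2]
width: 0.709
```

Emit:
send_rows:
  deltas:
    - [[0, 0, 0.015], [0, 0, 0], 0.065]
    - [[0, 0, 0.02], [0, 0, 0], 0.065]
    - [[0, 0, 0.02], [0, 0, 0], 0.065]
    - [[0, 0, 0.02], [0, 0, 0], 0.065]
    - [[0, 0, 0.02], [0, 0, 0], 0.065]
    - [[-0.004, -0.01, 0], [0, 0, -0.1], 0.065]
    - [[-0.008, -0.02, 0], [0, 0, -0.1], 0.065]
    - [[-0.008, -0.02, 0], [0, 0, -0.1], 0.065]
    - [[-0.008, -0.02, 0], [0, 0, -0.1], 0.065]
    - [[-0.008, -0.02, 0], [0, 0, -0.1], 0.065]

```text
clock: 13.3
position: [0.4891, -0.2916, 0.1706]
ee_rot: [1.247, 2.883, 0.0]
force: [-0.5, -0.2, 0.7]
width: 0.707
```

```bash
python3 - <<'E'
from h import *
st()
im=get_image('scene')[230:350,145:295,::-1];cv2.imwrite('pics/s4.png',cv2.resize(im,(750,600),interpolation=3))
E
```

```text
t 13.3 p [ 0.4891 -0.2916  0.1706] yaw(toolY) 0.7544 zdir [ 0.001 -0.    -1.   ] F [-0.5  -0.21  0.75] M [-0.03  0.02 -0.02] w 0.0649 q [ 0.15  0.41  0.4   1.81 -0.19  0.96  1.39]
```

View pics/s4.png

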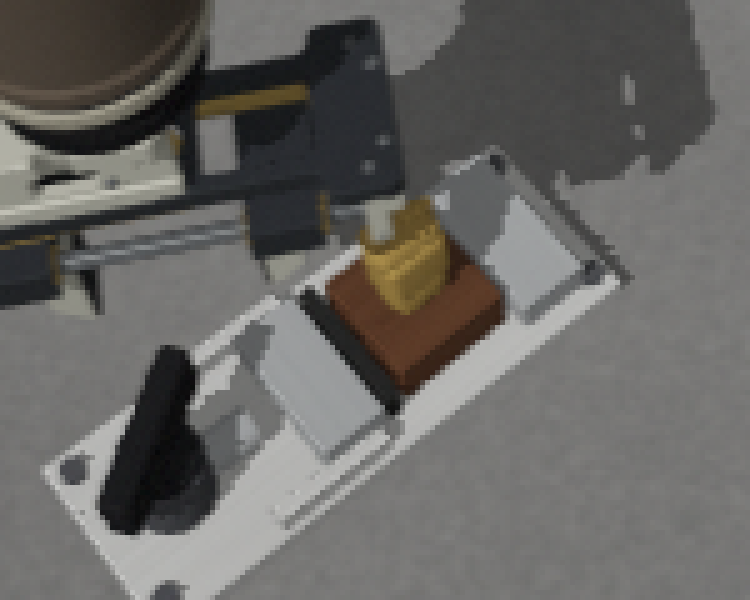

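The cast stands upright and square on the bed, next to the pad. Moving over the knob with the jaws perpendicular to the bar.

Emit:
send_rows:
  deltas:
    - [[-0.001, -0.008, 0], [0, 0, -0.1], 0.065]
    - [[-0.001, -0.008, 0], [0, 0, -0.1], 0.065]
    - [[-0.001, -0.008, 0], [0, 0, -0.1], 0.065]
    - [[-0.001, -0.008, 0], [0, 0, -0.1], 0.065]
    - [[-0.001, -0.007, 0], [0, 0, -0.066], 0.065]
    - [[0, 0, -0.01], [0, 0, 0], 0.065]
    - [[0, 0, -0.015], [0, 0, 0], 0.065]
    - [[0, 0, -0.015], [0, 0, 0], 0.065]
    - [[0, 0, 0], [0, 0, 0], 0.065]
    - [[0, 0, 0], [0, 0, 0], 0.065]

```text
clock: 14.35
position: [0.4843, -0.3294, 0.1295]
ee_rot: [-1.872, -2.522, -0.0]
force: [0.8, -0.1, -0.6]
width: 0.708
```

```bash
python3 - <<'E'
from h import *
st()
im=get_image('scene')[250:360,120:270,::-1];cv2.imwrite('pics/s5.png',cv2.resize(im,(750,550),interpolation=3))
E
```

```text
t 14.35 p [ 0.4843 -0.3294  0.1295] yaw(toolY) 0.2939 zdir [-0.     0.001 -1.   ] F [ 0.82 -0.06 -0.63] M [-0.15  0.01 -0.02] w 0.065 q [ 0.16  0.5   0.5   1.82 -0.3   0.9   1.08]
```

View pics/s5.png

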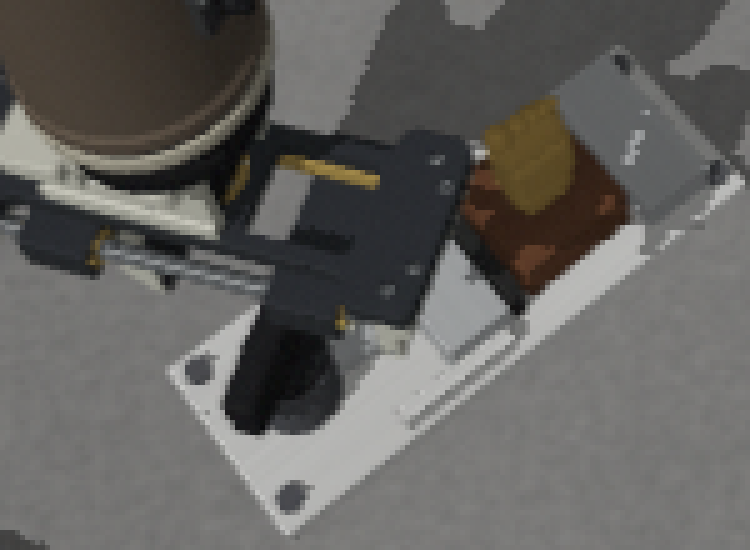

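Gripper sits over the knob; the foot cast still stands. Lowering to TCP z = 0.063 and gripping.

Emit:
send_rows:
  deltas:
    - [[-0.001, 0, -0.01], [0, 0, 0], 0.065]
    - [[0, 0, -0.01], [0, 0, 0], 0.065]
    - [[0, 0, -0.01], [0, 0, 0], 0.065]
    - [[0, 0, -0.01], [0, 0, 0], 0.065]
    - [[0, 0, -0.01], [0, 0, 0], 0.065]
    - [[0, 0, -0.01], [0, 0, 0], 0.065]
    - [[0, 0, -0.006], [0, 0, 0], 0.065]
    - [[0, 0, 0], [0, 0, 0], 0.065]
    - [[0, 0, 0], [0, 0, 0], 0.045]
    - [[0, 0, 0], [0, 0, 0], 0.03]
  force: 25

```text
clock: 15.4
position: [0.4837, -0.3301, 0.064]
ee_rot: [1.874, 2.521, 0.0]
force: [0.5, 0.2, 0.7]
width: 0.58
```

Emit:
send_rows:
  deltas:
    - [[0, 0, 0], [0, 0, 0], 0.01]
    - [[0, 0, 0], [0, 0, 0], 0.005]
    - [[0, 0, 0], [0, 0, 0], 0.005]
    - [[0, 0, 0], [0, 0, 0], 0.005]
    - [[0, 0, 0], [0, 0, 0], 0.005]
    - [[0, 0, 0], [0, 0, 0], 0.005]
    - [[0, 0, 0], [0, 0, 0], 0.005]
    - [[0, 0, 0], [0, 0, 0], 0.005]
    - [[0, 0, 0], [0, 0, 0], 0.005]
    - [[0, 0, 0], [0, 0, 0], 0.005]
  force: 40

```text
clock: 16.4
position: [0.482, -0.3302, 0.0636]
ee_rot: [-1.874, -2.519, 0.001]
force: [-5.6, -0.1, 4.5]
width: 0.17
```

```bash
python3 - <<'E'
from h import *
st()
E
```

```text
t 16.4 p [ 0.482  -0.3302  0.0636] yaw(toolY) 0.2915 zdir [-0.002  0.    -1.   ] F [-5.64 -0.08  4.47] M [-0.23  1.3   0.06] w 0.0156 q [ 0.2   0.58  0.45  1.87 -0.35  0.77  1.13]
```

Gripping the bar (15.6 mm). Knob angle from the bar is about 0.2. Turning clockwise.

Emit:
send_rows:
  deltas:
    - [[-0.0015, 0, 0], [0, 0, -0.08], 0.005]
    - [[0, 0, 0], [0, 0, -0.1], 0.005]
    - [[0, 0, 0], [0, 0, -0.1], 0.005]
    - [[0, 0, 0], [0, 0, -0.1], 0.005]
    - [[0, 0, 0], [0, 0, -0.1], 0.005]
    - [[0, 0, 0], [0, 0, -0.1], 0.005]
    - [[0, 0, 0], [0, 0, -0.1], 0.005]
    - [[0, 0, 0], [0, 0, -0.1], 0.005]
    - [[0, 0, 0], [0, 0, -0.1], 0.005]
    - [[0, 0, 0], [0, 0, -0.1], 0.005]

```text
clock: 17.4
position: [0.4817, -0.3302, 0.0636]
ee_rot: [2.842, 1.337, -0.001]
force: [-1.5, -2.3, -0.6]
width: 0.177
```

```bash
python3 - <<'E'
from h import *
st()
E
```

```text
t 17.4 p [ 0.4817 -0.3302  0.0636] yaw(toolY) -0.6917 zdir [-0.    -0.001 -1.   ] F [-1.55 -2.3  -0.64] M [-0.27  0.61  0.13] w 0.0163 q [ 0.02  0.65  0.73  1.89 -0.57  0.83  0.36]
```

Emit:
send_rows:
  deltas:
    - [[0, 0, 0], [0, 0, -0.06], 0.005]
    - [[0, 0, 0], [0, 0, -0.06], 0.005]
    - [[0, 0, 0], [0, 0, -0.06], 0.005]
    - [[0, 0, 0], [0, 0, -0.06], 0.005]
    - [[0, 0, 0], [0, 0, -0.06], 0.005]
    - [[0, 0, 0], [0, 0, -0.06], 0.005]
    - [[0, 0, 0], [0, 0, -0.05], 0.005]
    - [[0, 0, 0], [0, 0, -0.03], 0.005]
    - [[0, 0, 0], [0, 0, 0], 0.005]
    - [[0, 0, 0], [0, 0, 0], 0.005]
  force: 50

```text
clock: 18.4
position: [0.4816, -0.3301, 0.0636]
ee_rot: [3.064, 0.692, -0.0]
force: [-2.7, -2.1, 2.5]
width: 0.172
```

```bash
python3 - <<'E'
from h import *
st()
im=get_image('scene')[240:350,130:280,::-1];cv2.imwrite('pics/s6.png',cv2.resize(im,(750,550),interpolation=3))
E
```

```text
t 18.4 p [ 0.4816 -0.3301  0.0636] yaw(toolY) -1.1268 zdir [-0. -0. -1.] F [-2.74 -2.13  2.46] M [-0.35  0.82  0.15] w 0.0158 q [-0.04  0.69  0.84  1.89 -0.67  0.87  0.02]
```

View pics/s6.png

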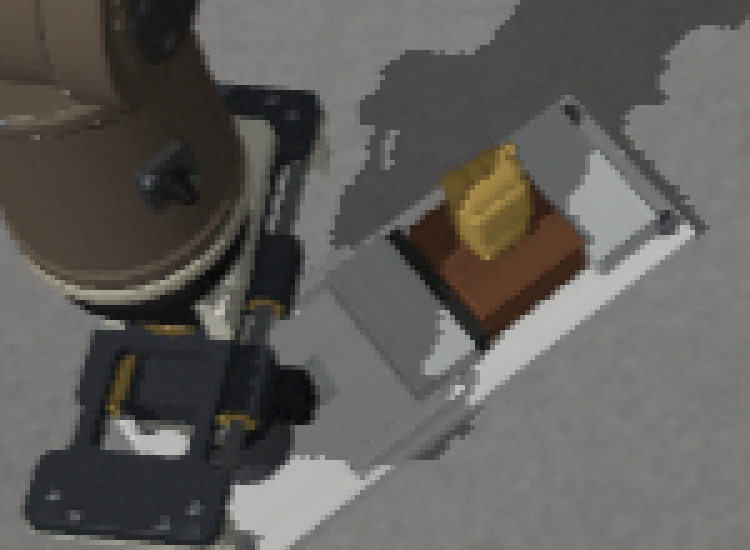

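Jaw closed on the plinth and the cast is upright. Now a further turn to find the stop by torque.

Emit:
send_rows:
  deltas:
    - [[0, 0, 0], [0, 0, -0.03], 0.005]
    - [[0, 0, 0], [0, 0, -0.03], 0.005]
    - [[0, 0, 0], [0, 0, -0.03], 0.005]
    - [[0, 0, 0], [0, 0, 0], 0.005]
    - [[0, 0, 0], [0, 0, 0], 0.005]
    - [[0, 0, 0], [0, 0, 0], 0.005]
    - [[0, 0, 0], [0, 0, 0], 0.005]
    - [[0, 0, 0], [0, 0, 0], 0.005]
    - [[0, 0, 0], [0, 0, 0], 0.005]
    - [[0, 0, 0], [0, 0, 0], 0.005]

```text
clock: 19.45
position: [0.4819, -0.33, 0.0636]
ee_rot: [3.092, 0.552, -0.0]
force: [-4.3, -3.6, 3.7]
width: 0.18
```

```bash
python3 - <<'E'
from h import *
st()
E
```

```text
t 19.45 p [ 0.4819 -0.33    0.0636] yaw(toolY) -1.2173 zdir [-0. -0. -1.] F [-4.26 -3.59  3.7 ] M [-0.6   0.96  1.42] w 0.0165 q [-0.06  0.7   0.87  1.89 -0.69  0.88 -0.05]
```

Torque jumped from 0.15 to 1.42 N m, so this is the stop. Relaxing the wind-up, opening and lifting away.

Emit:
send_rows:
  deltas:
    - [[0, 0, 0], [0, 0, 0.03], 0.005]
    - [[0, 0, 0], [0, 0, 0.02], 0.005]
    - [[0, 0, 0], [0, 0, 0], 0.005]
    - [[0, 0, 0], [0, 0, 0], 0.025]
    - [[0, 0, 0], [0, 0, 0], 0.04]
    - [[0, 0, 0], [0, 0, 0], 0.05]
    - [[0, 0, 0], [0, 0, 0], 0.05]
    - [[0, 0, 0], [0, 0, 0], 0.05]
    - [[0, 0, 0.005], [0, 0, 0], 0.05]
    - [[0, 0, 0.01], [0, 0, 0], 0.05]

```text
clock: 20.45
position: [0.4815, -0.3295, 0.0786]
ee_rot: [-3.077, -0.629, 0.001]
force: [-0.4, -0.5, 0.8]
width: 0.541
```

Emit:
send_rows:
  deltas:
    - [[0, 0, 0.015], [0, 0, 0], 0.05]
    - [[0, 0, 0.02], [0, 0, 0], 0.05]
    - [[0, 0, 0.02], [0, 0, 0], 0.05]
    - [[0, 0, 0.02], [0, 0, 0], 0.05]
    - [[0, 0, 0.02], [0, 0, 0], 0.05]
    - [[-0.02, 0, 0.01], [0, 0, 0], 0.05]
    - [[-0.02, 0, 0], [0, 0, 0], 0.05]
    - [[-0.02, 0, 0], [0, 0, 0], 0.05]
    - [[-0.01, 0, 0], [0, 0, 0], 0.05]
    - [[0, 0, 0], [0, 0, 0], 0.05]

```text
clock: 21.45
position: [0.411, -0.3301, 0.1845]
ee_rot: [-3.078, -0.626, -0.002]
force: [1.0, 0.1, 1.8]
width: 0.545
```

```bash
python3 - <<'E'
from h import *
st()
im=get_image('scene')[240:350,130:280,::-1];cv2.imwrite('pics/s7.png',cv2.resize(im,(750,550),interpolation=3))
E
```

```text
t 21.45 p [ 0.411  -0.3301  0.1845] yaw(toolY) -1.1693 zdir [ 0.001  0.    -1.   ] F [1.   0.14 1.79] M [ 0.01  0.14 -0.  ] w 0.0501 q [-0.16  0.46  1.04  1.92 -0.47  1.02 -0.08]
```

View pics/s7.png

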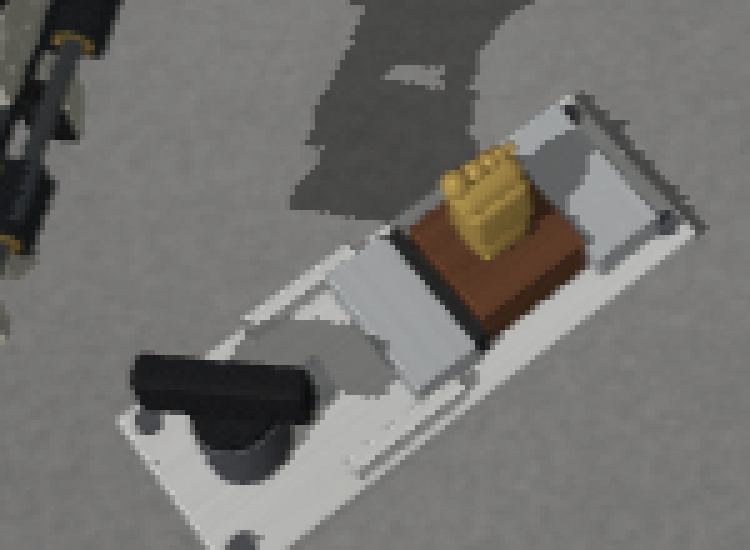

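Cast upright, clamped and clear of the robot. The bar runs from about (135,378) to (315,392). Checking its angle and the plinth centre, then handing in if consistent.

```bash
python3 - <<'E'
from h import *
from cell import job
P=lambda u,v,z:w('scene',(u/5-.4+130,v/5-.4+240),z)
a,b=P(135,366,.09),P(315,382,.09);yv=-1.885
q=yv+.8-np.arctan2(*(b-a)[1::-1]);q=(q+np.pi/2)%np.pi-np.pi/2+(0);print('knob q mod pi',q, q+np.pi)
c=np.mean([P(410,228,.042),P(583,238,.042),P(487,300,.042),P(505,175,.042)],0)
near,right=P(487,300,.042),P(583,238,.042)
print('front edge len',np.linalg.norm(near-right),'yaw err',np.arctan2(*(right-near)[1::-1])-(yv+np.pi))
R=np.array([[np.cos(yv),np.sin(yv)],[-np.sin(yv),np.cos(yv)]])
print('front edge mid in vise',R@((near+right)[:2]/2-[.5268,-.2022]))
E
```

```text
knob q mod pi -1.5357179775954275 1.6058746759943656
front edge len 0.05220258549534317 yaw err -0.08293429171627387
front edge mid in vise [-0.00684204  0.02711231]
```

Knob ≈ 1.606, at its stop. The hand-picked corners are too coarse for yaw: the edge came out at 52 mm instead of 60. One silhouette fit to settle it.

```bash
python3 - <<'E'
from h import *
from scipy.optimize import minimize
def box(x0,x1,y0,y1,z0,z1):return [(x,y,z) for x in(x0,x1) for y in(y0,y1) for z in(z0,z1)]
B=[box(-.03,.03,-.03,.03,0,.03),box(-.013,.013,-.017,.017,.03,.093)]
J=[box(-.07,-.034,-.04,.04,.012,.034),box(.023,.05,-.036,.036,.012,.034)]
V=(.5247,-.2012,-1.8827)
H=lambda m,P,n,v:cv2.fillConvexPoly(m,cv2.convexHull(np.round((px(n,P)+.5)*4).astype(np.int32)),v)
def mask(n,q):
    m=np.zeros((1680,2240),np.uint8);H(m,body(B[0],*q,.012),n,1)
    for j in J:
        k=np.zeros_like(m);H(k,body(j,*V),n,1)
        t=np.zeros_like(m);H(t,body(box(-.03,.03,-.03,.03,.0299,.03),*q,.012),n,1)
        # jaws hide only the plinth's lower part on camera-near side; top face stays visible
        m[(k==1)&(t==0)]=0
    H(m,body(B[1],*q,.012),n,1)
    return cv2.resize(m.astype(np.float32),(560,420),interpolation=cv2.INTER_AREA)
for n,r in(('top',(175,255,360,440)),('scene',(250,320,195,260))):
    im=get_image(n)[:,:,::-1].astype(int);g=((im[:,:,2]-im[:,:,0])>18).astype(np.float32)
    z=np.zeros_like(g);z[r[0]:r[1],r[2]:r[3]]=g[r[0]:r[1],r[2]:r[3]]
    c=lambda q:np.abs(mask(n,q)-z).sum()
    b=min((minimize(c,s[0],method='Nelder-Mead',options=dict(initial_simplex=s)) for y in(1.17,1.26,1.34) for s in[[[.526,-.197,y],[.534,-.197,y],[.526,-.189,y],[.526,-.197,y+.1]]]),key=lambda r:r.fun)
    d=b.x[:2]-V[:2];cs,sn=np.cos(V[2]),np.sin(V[2])
    print(n,b.x.round(4),'vise xy mm',1e3*np.round([cs*d[0]+sn*d[1],-sn*d[0]+cs*d[1]],4),'yaw err',b.x[2]-(V[2]+np.pi),'mismatch',b.fun,z.sum())
E
```

```text
top [ 0.5274 -0.1973  1.2572] vise xy mm [-4.6  1.3] yaw err -0.0017026443142553749 mismatch 85.1875 708.0
scene [ 0.5275 -0.2004  1.2663] vise xy mm [-1.6  2.4] yaw err 0.0074115173754025765 mismatch 105.0625 779.0
```

Both cameras agree: yaw error under 0.01 rad, x -2 to -5 mm (-4 expected when clamped), y 1–2 mm. Handing in.

```bash
python3 -c "
from cell import job
print(job.sign_off())"
```

```text
the job is handed in; nothing more can be done
None
```

The foot cast is on the vise bed, clamped by the jaws and released. I handed the job in at about 21.6 s of the 51 s allowed. I pinched the brass cast on the square plinth, turned it 0.365 rad and lowered it onto the bed until the wrist read about 10 N. I then turned the knob clockwise to its stop and lifted the gripper clear.

**Last checks:**
- **Knob:** the torque jumped from 0.15 to 1.42 N m at the stop. The bar's angle in the image gives about 1.606 rad against the 1.6 rad stop.
- **Cast position:** it stands upright with the pad flush against it. Silhouette fits in both cameras give a yaw error below 0.01 rad, and an offset of -2 to -5 mm across the jaws and 1 to 2 mm along them. All are inside the limits.
- **Bystanders:** nothing in the wrist forces or the pictures suggested that I touched one. I did not measure where they ended up.

**Checks that disagreed or are missing:**
- A rough yaw check from hand-picked corners read -0.08 rad, which is over the 0.05 limit. I discarded it because the same corners measured the 60 mm plinth edge as 52 mm; the silhouette fits replaced it.
- The two cameras differ by about 3 mm on the cross-jaw position.
- The pad's force on the plinth could not be measured directly. I infer it from the knob being at its stop.

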